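# Open a press-fit ring mould with a wedge

## Task

Take the red-handled wedge from its stand and press it down gently, with less than 20 N, into the notches at the two ends of the metal mould's seam, changing ends a little at a time so that neither end ever gets 3 mm ahead of the other, until both ends have opened fully against their stops. Touch the mould only with the wedge, and leave everything else alone. Then stand the wedge back in the slot it came from and let go.

Things in the scene. Friction and masses are not known exactly. Their poses are not given: they have to be found in the camera images.
- wedge_grip (a point): centre of the wedge tool's red handle: 20 mm (tool x) by 26 mm (tool y) by 52 mm high (tool z, up). Below it a brass collar 30 x 30 x 6 mm, then the steel blade, 48 mm long, pointing down. This point is 80 mm above the blade's tip, 88 mm above the table at the start. Mass 110 to 180 g
- wedge_tip (a point): middle of the wedge's tip edge. The blade is 14 mm wide along tool y; its thickness along tool x is 2 mm at the tip and grows evenly by 0.32 mm per mm to 14.2 mm at 38 mm above the tip, alike on both faces (a half turn about z makes no difference)
- stand: fixed wooden block 64 (x) x 160 (y) x 56 mm high, origin at the centre of its underside. Two through slots 21 x 21 mm at y = +40 and -40 mm; the wedge hangs upright in one, the drift in the other, collars resting on its top, tool axes parallel to the stand's
- holder: fixed steel cradle 124 (x) x 112 (y) x 34 mm that carries the mould, origin at the centre of its underside below the seam. y runs along the seam, -x is the way the front half opens. The mould as a whole floats along holder x on springs, up to 6 mm either way, about 0.3 N per mm, so it centres itself on the wedge. The mould's top is 70 mm above the table
- back_half: the mould's back half, which stays in the cradle; origin at the foot of its joint face, axes as the holder's. The mould is two upright metal halves, each 26 mm thick (x), 92 mm long (y), 60 mm high. At each end of the seam, 35 mm from the middle, is a steel-lipped notch 22 mm long in y, open at the end and all the way down
- seam_l (a point): on the back half: point of its joint face at the middle of the left (+y) notch, level with the mould's top. There the notch is 13 to 16 mm wide in x; it narrows to a throat 8 mm below the top. With the mould shut the throat is anything from 2.8 to 6.4 mm wide, different at each end (its steel lip is adjustable), so the depth at which the wedge bites must be felt
- seam_r (a point): the same point at the right (-y) notch, 70 mm from the left one
- front_l (a point): on the moving front half: the point that meets seam_l when the mould is shut. This end's opening is how far it lies from seam_l towards holder -x: 0 to 0.7 mm at the start, hard stop at 6 mm. A wedge in the left notch opens the left end only; friction holds it where it is left. Opening takes a push of about 5 to 10 N (at 15 mm/s or slower), rising sharply at the stop
- front_r (a point): the same for seam_r and the right end
- drift: blue-handled round drift hanging in the stand's other slot, same handle and collar as the wedge, origin at its tip
- flux_bottle: amber bottle, 44 mm across, 100 mm high, origin under its base
- bead_jar: clear jar, 56 mm across, 60 mm high, origin under its base
- dish: white ceramic dish, 90 mm across, 30 mm high, origin under its base
- brush: wooden bench brush lying on the table
- hammer: small hammer lying on the table
- ring_clamp: dark wooden ring clamp 110 x 30 x 22 mm lying on the table
- polish_wheel: grey felt wheel, 52 mm across, flat on the table
- rubber_wheel: green rubber wheel, 40 mm across, flat on the table
Not all that is in view belongs to the job. What is shaped like the holder but green is not meant.

How it is judged:
By the outcome, as a careful person would: the job done as asked, in the order asked, and still so for the second after the job is handed in, with the robot touching nothing.
It also fails if it takes over 72 s, if anything falls off the work surface, if the arm or the gripper's body presses on something with over 40 N, if the wrist force passes 120 N, or if a joint passes its speed limit or range.

## Robot

A 6-joint arm with a two-finger parallel gripper is mounted at the origin on the work surface. World frame = base frame: x ahead of the robot, y to its left, z up, the work surface at z = 0. Lengths are in m, angles in degrees, forces in N, time in s.
With the tool pointing down it reaches from about 0.325 to 0.775 m from the base axis. Payload 5.5 kg.
Tool frame: the origin (TCP) lies at the centre of the arm's flange, where the gripper is bolted on; the fingertips stand 182 mm ahead of it and the grasp point (between the pads) lies 163 mm ahead of it; z points along the fingers, y is the direction in which the jaws open and shut (so a half turn about z gives the same grasp; the last joint's range is limited). The gripper opens to 88 mm and grips with 3 to 60 N. Pads are 20 mm wide; open, the fingers measure 115 mm over their backs; the gripper's body (75 mm by 178 mm) begins 61 mm behind the grasp point.
Start: joints at [-71.087, 5.22, 70.514, -0, 104.267, -3.249], TCP at [0.226, -0.556, 0.405] pointing down, gripper open.
Joint ranges: [-164.24, 164.24], [-49.07, 125.15], [9.68, 141.18], [-86.29, 266.29], [3.28, 154.24], [-151.56, 151.56]. Speed limits (degrees/s): [147.25, 147.25, 172.46, 180, 180, 180].

## Interface

Orientations are given as [roll, pitch, yaw] about the fixed x, y, z axes, in that order (R = Rz(yaw) Ry(pitch) Rx(roll)).
In Python, from station import r gives the robot as it stands. The module is installed in compiled form; this text tells all that it offers. Calls block until the motion is done:
- r.reach(position, orientation): joint-space move of the TCP to a pose.
- r.servo_line(position, rotation=None, speed=0.15): straight line of the TCP; rotation=None keeps the orientation; speed is the mean speed in m/s.
- r.move_joints(angles): joint-space move.
- r.let_go() and r.grab(squeeze=None): open the fingers fully, or close them until they stop; squeeze is the grip in N (None keeps the last).
- r.wait(seconds).
- r.inverse_kinematics(position, orientation): joint angles nearest the present ones, or None.
- r.sense(): the state.
- r.snapshot(name): name is "side" or "top" or "wrist"; returns a dict with "frame" (384x512x3 uint8, red, green, blue), "fx", "fy", "cx", "cy" (pixels), "R" (3x3) and "t" (3): a world point X has camera coordinates R X + t. Camera axes: x right, y down, z forward; pixel columns grow to the right and rows downward; lengths in m; the calibration is good to about 2 mm. A picture is of the moment at which its call begins. There is no depth.
A pose or a line that the arm cannot do raises r.IKError and nothing moves.
- r.hand_in(): hands the job in, once; it reports no verdict.
The state is a dict: "clock": time; "joints": joint angles; "joint_vel": joint speeds; "joint_torque": joint torques, N m; "tcp_pos": TCP position; "orientation": TCP orientation; "contact_force": force on the tool from outside, world axes, zero at the start; "torque": the same for the moment, N m; "opening": finger opening in m.
Only numpy, scipy, OpenCV 4.12 (cv2) and the standard library are available. Lean on these libraries where they do the work, as an engineer would, in place of code of your own. Each camera call takes 0.05 s, during which the arm holds its last target.

## Working session

There is one attempt and no reset: what is moved stays moved. The work goes in short steps, each a Python script; the robot and the scene stay as the last script left them, time stands still between calls to the robot, and variables do not carry over. Pictures are saved under pics/ and viewed, and the job is handed in when it is done.

```bash
mkdir -p pics; ls; cat > h.py <<'E'
from station import r
import numpy as np, cv2
def save(im,name): cv2.imwrite('pics/'+name,cv2.cvtColor(im,cv2.COLOR_RGB2BGR))
def ray(s,u,v):
    R=np.array(s['R']);t=np.array(s['t'])
    d=R.T@np.array([(u-s['cx'])/s['fx'],(v-s['cy'])/s['fy'],1.]); return -R.T@t,d/np.linalg.norm(d)
def onz(s,u,v,z):
    c,d=ray(s,u,v); return c+d*(z-c[2])/d[2]
def proj(s,X):
    p=np.array(s['R'])@np.array(X)+np.array(s['t']); return np.array([s['fx']*p[0]/p[2]+s['cx'],s['fy']*p[1]/p[2]+s['cy']])
E
python3 - <<'E'
from h import *
import pickle
for n in ['side','top','wrist']:
    s=r.snapshot(n); save(s['frame'],n+'0.png'); pickle.dump(s,open(n+'0.pkl','wb'))
    print(n,s['fx'],s['cx'],s['cy'],-np.array(s['R']).T@s['t'],np.array(s['R'])[2])
print(r.sense())
E
```

```text
pics
side 351.49453726649233 256.2946889358572 190.6184086502148 [ 0.47535779 -0.81773278  0.54154837] [ 0.08680986  0.86777392 -0.48931838]
top 399.40323046589486 260.67827755663205 184.75193643417705 [ 0.4303469  -0.03979276  1.32973156] [ 0.09227063  0.00937459 -0.99568984]
wrist 270.60618887594734 255.68959902275853 189.62186844910613 [ 0.29936646 -0.52465782  0.38362124] [-0.26992428 -0.1077444  -0.95683438]
{'clock': 0.15, 'joints': array([-7.10863829e+01,  5.25513059e+00,  7.05647680e+01,  2.43495410e-05,
        1.04268775e+02, -3.24824823e+00]), 'joint_vel': array([-0.01764407, -0.06778458, -0.23284644, -0.0070013 , -0.01022402,
        0.04753596]), 'joint_torque': array([ 1.75232395e-03, -4.47044885e+01, -4.06907952e+01,  6.99455291e-02,
        2.74722412e-02, -8.13604765e-05]), 'tcp_pos': array([ 0.22635414, -0.55572156,  0.40375869]), 'orientation': array([-1.79911470e+02, -5.04800962e-03,  2.21618674e+01]), 'contact_force': array([-0.37004687, -0.25044814,  0.41976553]), 'torque': array([-0.0064949 , -0.01660381, -0.04375211]), 'opening': 0.08758018408083007}
```

View pics/side0.png

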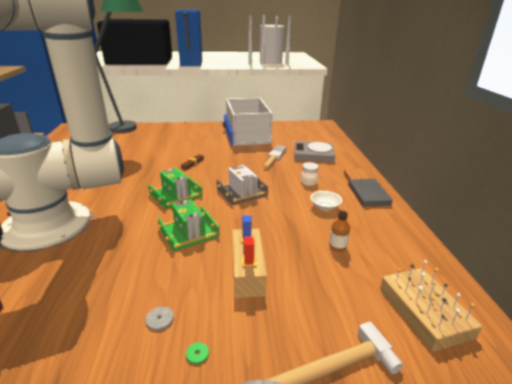

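View pics/top0.png

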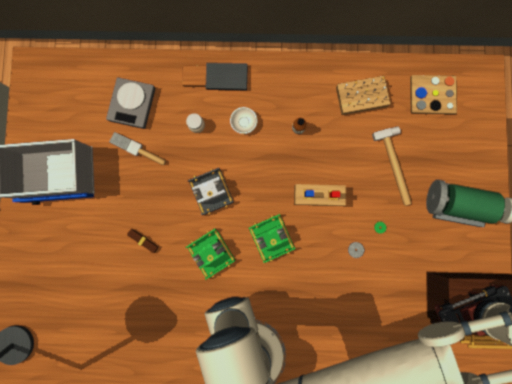

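View pics/wrist0.png

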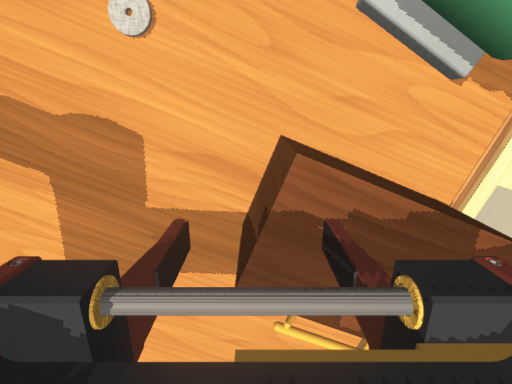

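The top view has three holder-shaped things: grey at (211,191), and green at (211,254) and (272,238). The grey one is meant, because green is excluded. In the stand, the red handle at (336,195) is the wedge and the blue one at (310,194) is the drift. I'll confirm this with a crop.

```bash
python3 - <<'E'
from h import *
import pickle
t=pickle.load(open('top0.pkl','rb'));s=pickle.load(open('side0.pkl','rb'))
a=cv2.resize(t['frame'][160:225,180:360],None,fx=4.4,fy=4.4,interpolation=cv2.INTER_CUBIC)
b=cv2.resize(s['frame'][150:300,200:290],None,fx=2,fy=2,interpolation=cv2.INTER_CUBIC)
o=np.zeros((a.shape[0]+b.shape[0],a.shape[1],3),np.uint8);o[:a.shape[0]]=a;o[a.shape[0]:,:b.shape[1]]=b
save(o,'crop0.png')
def cen(snap,m,roi):
    x0,y0,x1,y1=roi;mm=np.zeros_like(m,np.uint8);mm[y0:y1,x0:x1]=m[y0:y1,x0:x1]
    n,l,st,c=cv2.connectedComponentsWithStats(mm);k=1+np.argmax(st[1:,4]);return c[k],st[k]
f=t['frame'].astype(int);R,G,B=f[...,0],f[...,1],f[...,2]
cr=cen(t,(R>150)&(G<70)&(B<70),(290,180,355,210));cb=cen(t,(B>120)&(R<100),(290,180,355,210))
print(cr,cb)
# stand block mask
for n,c in(('red',cr),('blue',cb)): print(n,onz(t,*c[0],0.105))
f=s['frame'].astype(int);R,G,B=f[...,0],f[...,1],f[...,2]
sr=cen(s,(R>150)&(G<70)&(B<70),(225,205,275,280));print(sr)
c1,d1=ray(t,*cr[0]);c2,d2=ray(s,*sr[0])
A=np.stack([d1,-d2],1);k=np.linalg.lstsq(A,c2-c1,rcond=None)[0];print(c1+d1*k[0],c2+d2*k[1])
E
```

```text
(array([335.47058824, 193.94117647]), array([332, 191,   8,   7,  51], dtype=int32)) (array([309.5       , 192.60869565]), array([306, 190,   8,   6,  46], dtype=int32))
red [ 0.52029893 -0.25835219  0.105     ]
blue [ 0.52273131 -0.17869857  0.105     ]
(array([248.48663102, 249.96256684]), array([245, 238,   8,  25, 187], dtype=int32))
[ 0.52131042 -0.26080985  0.09122814] [ 0.51760786 -0.26075667  0.09094671]
```

View pics/crop0.png

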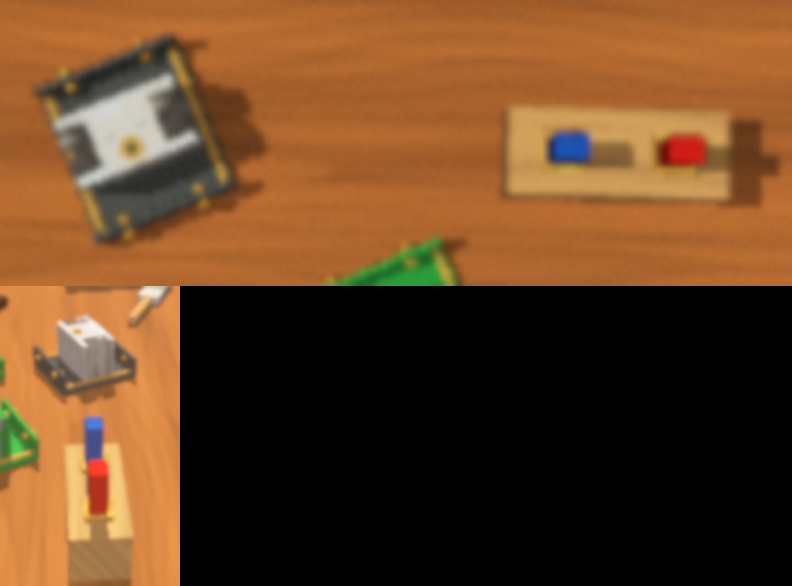

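The crop confirms it. The red handle stands in the right slot of the wooden stand. The grey mould with two dark notches sits in the dark cradle at about px (199,193) and (219,186). Next I'll get rough mould numbers and take a closer look over the stand.

```bash
python3 - <<'E'
from h import *
import pickle
t=pickle.load(open('top0.pkl','rb'))
a=onz(t,199.3,193.6,.07);b=onz(t,219.1,185.5,.07);print(a,b,np.linalg.norm(a-b),np.degrees(np.arctan2(*(a-b)[:2][::-1]))-90)
f=t['frame'];hsv=cv2.cvtColor(f,cv2.COLOR_RGB2HSV)
r.reach([0.515,-0.26,0.42],[180,0,88.3])
s=r.snapshot('wrist');save(s['frame'],'w1.png');pickle.dump(s,open('w1.pkl','wb'));st=r.sense();print(st['clock'],st['tcp_pos'],st['orientation'],st['contact_force'])
E
```

```text
[0.51493209 0.16567751 0.07      ] [0.54196615 0.10377823 0.07      ] 0.06754525207680467 23.592954934424128
1.725 [ 0.51453315 -0.26105418  0.41985994] [-1.79980041e+02  1.11580857e-02  8.81741040e+01] [ 0.58874777 -0.04011057 -0.43099618]
```

View pics/w1.png

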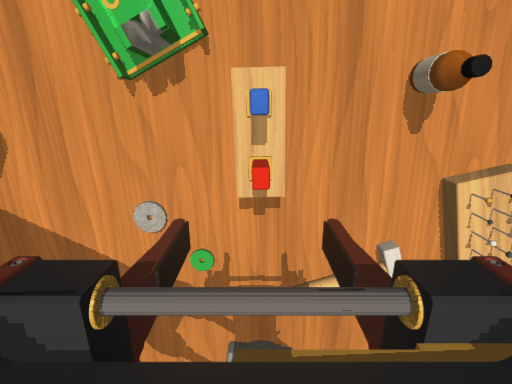

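The wrist view shows the stand's top face from px (232,67) to (286,197), the blue handle at (260,101) and the red one at (261,175). I'll measure the stand's outline and the handle positions.

```bash
python3 - <<'E'
from h import *
import pickle
s=pickle.load(open('w1.pkl','rb'));f=s['frame']
c=cv2.resize(f[55:215,215:305],None,fx=3.7,fy=3.7,interpolation=cv2.INTER_CUBIC);save(c,'c1.png')
h=cv2.cvtColor(f,cv2.COLOR_RGB2HSV);F=f.astype(int)
for n,m in(('red',(F[...,0]>120)&(F[...,1]<60)&(F[...,2]<60)),('blue',(F[...,2]>110)&(F[...,0]<80))):
    mm=np.zeros(m.shape,np.uint8);mm[60:215,225:295]=m[60:215,225:295]
    k=cv2.findNonZero(mm);x,y,w,hh=cv2.boundingRect(k);print(n,x,y,w,hh)
    # bright top part
    V=h[...,2]*mm
    hist=np.unique((V[mm>0]//16),return_counts=True);print(hist)
for p in [(232,67),(284.5,67),(237,197),(285,197)]: print(p,f[int(p[1])+4,int(p[0])], onz(s,*p,.056))
E
```

```text
red 252 160 18 30
(array([ 8,  9, 10, 11, 12, 13, 14], dtype=uint8), array([  9,  97,  21,   9,  14,  49, 286]))
blue 250 89 19 26
(array([ 7,  8,  9, 10, 11, 12], dtype=uint8), array([  9,  16,  32,  41,  49, 323]))
(232, 67) [227 173 104] [ 0.48969621 -0.13406826  0.056     ]
(284.5, 67) [227 174 105] [ 0.55094874 -0.13602403  0.056     ]
(237, 197) [220 135  66] [ 0.48722563 -0.29400384  0.056     ]
(285, 197) [181 111  53] [ 0.55147114 -0.2960418   0.056     ]
```

View pics/c1.png

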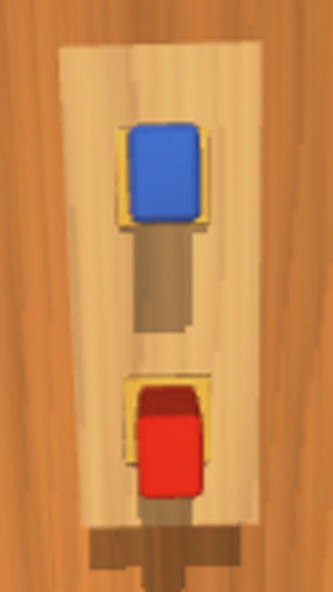

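```bash
python3 - <<'E'
from h import *
import pickle
s=pickle.load(open('w1.pkl','rb'))
R=onz(s,260.95,178,.114);B=onz(s,259.3,101,.114);print(R,B,R-B,np.degrees(np.arctan2(-(B-R)[0],(B-R)[1])))
for u,v in [(252,189.3),(269.9,189.3),(252,166.6),(270,166.6)]: print(onz(s,u,v,.114))
# collar red corners z=.062
for u,v in [(215+124/3.7,55+377/3.7),(215+211/3.7,55+377/3.7),(215+118/3.7,55+128/3.7),(215+209/3.7,55+228/3.7)]: print(onz(s,u,v,.062))
E
```

```text
[ 0.51930987 -0.25381269  0.114     ] [ 0.51974428 -0.17402002  0.114     ] [-0.00043441 -0.07979267  0.        ] -0.31192681343565926
[ 0.50910011 -0.26636134  0.114     ]
[ 0.52884499 -0.26698795  0.114     ]
[ 0.5100143  -0.24085341  0.114     ]
[ 0.52937612 -0.24146864  0.114     ]
[ 0.50497565 -0.23933433  0.062     ]
[ 0.53455483 -0.24027471  0.062     ]
[ 0.50622279 -0.15974616  0.062     ]
[ 0.53460394 -0.19129286  0.062     ]
```

```bash
python3 - <<'E'
from h import *
import pickle
g=np.array([0.5195,-0.2548,0.0])
r.reach(g+[0,0,0.33],[180,0,89.2])
r.servo_line(g+[0,0,0.253],speed=0.12)
b=r.sense();print('bef',b['contact_force'])
r.grab(60)
st=r.sense();print(st['clock'],st['opening'],st['tcp_pos'],st['orientation'],st['contact_force'],st['torque'])
pickle.dump(st,open('grasp.pkl','wb'))
E
```

```text
bef [-0.09628265 -0.12320617 -0.38591084]
4.0167 0.019923941249592136 [ 0.51951823 -0.2547911   0.25295737] [ 1.79998296e+02 -6.29881536e-04  8.92012873e+01] [ 0.46656309 -0.10289726  0.51227193] [-0.03374641 -0.12988345  0.01081062]
```

```bash
python3 - <<'E'
from h import *
import pickle
r.servo_line([0.5195,-0.2548,0.40],speed=0.15)
r.reach([0.558,0.06,0.40],[180,0,113.6])
r.wait(0.3)
s=r.snapshot('wrist');save(s['frame'],'w2.png');pickle.dump(s,open('w2.pkl','wb'));
q=r.snapshot('side');save(q['frame'],'s2.png');
t=r.sense();print(t['clock'],t['opening'],t['tcp_pos'],t['orientation'],t['contact_force'],t['torque'])
E
```

```text
6.7583 0.01973681421444513 [0.55808601 0.05948302 0.40000175] [1.79998075e+02 3.28466124e-03 1.13549209e+02] [-0.85513115  0.3147948  -1.31290615] [-0.03388214 -0.10713645  0.05603458]
```

View pics/w2.png

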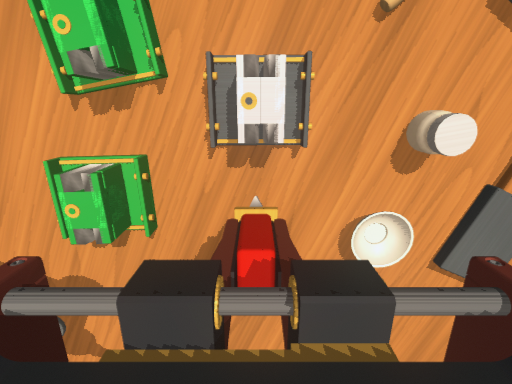

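View pics/s2.png

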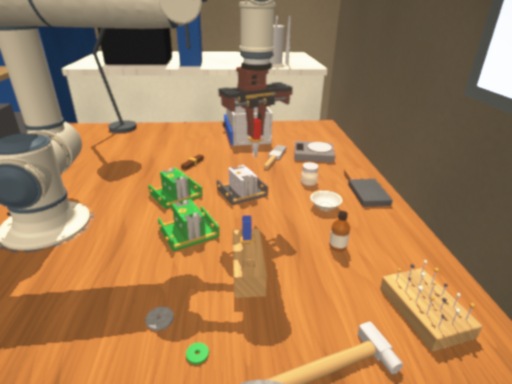

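The wedge is held upright, with its tip at about (255,198). The mould is seen squarely at (260,98), with its notches at about (262,68) and (262,132). I'll enlarge it.

```bash
python3 - <<'E'
from h import *
import pickle
s=pickle.load(open('w2.pkl','rb'))
save(cv2.resize(s['frame'][40:160,195:325],None,fx=5,fy=5,interpolation=cv2.INTER_CUBIC),'c2.png')
E
```

```text
(no output)
```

View pics/c2.png

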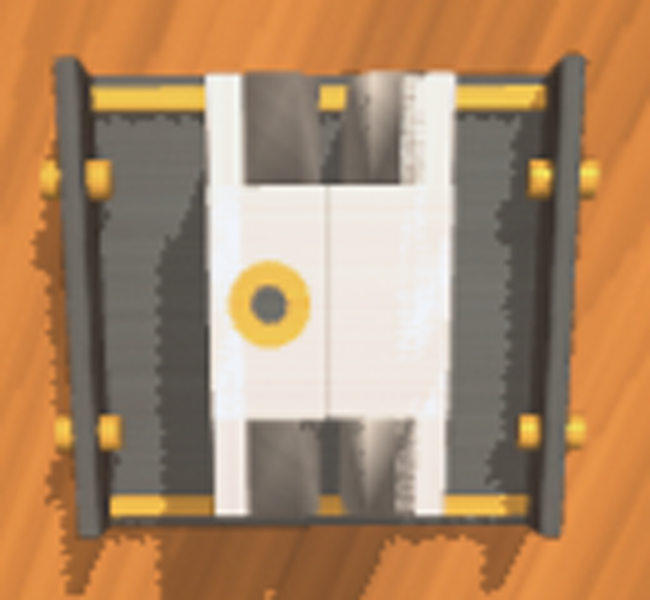

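```bash
python3 - <<'E'
from h import *
import pickle
s=pickle.load(open('w2.pkl','rb'))
P=lambda x,y,z=.07: onz(s,195+x/5,40+y/5,z)
pts={'TL':(207,73),'TR':(455,73),'BL':(216,516),'BR':(445,516),'nTm':(326,185),'nBm':(327,418),'topend':(326,73),'botend':(327,516)}
W={k:P(*v) for k,v in pts.items()}
for k in W: print(k,W[k].round(4))
def ang(a,b): d=W[b]-W[a];return np.degrees(np.arctan2(d[1],d[0])),np.linalg.norm(d)
for a,b in [('TL','TR'),('BL','BR'),('BL','TL'),('BR','TR'),('nBm','nTm')]: print(a,b,ang(a,b))
c=sum(W[k] for k in('TL','TR','BL','BR'))/4;print('c',c)
print('notch', (W['topend']+W['nTm'])/2,(W['botend']+W['nBm'])/2, P(331,128,.062),P(331,466,.062))
# cradle corners at unknown height; tip check
t=[0.55808601,0.05948302]
print('tip proj',proj(s,[t[0],t[1],0.155]))
E
```

```text
TL [0.4858 0.1736 0.07  ]
TR [0.533  0.1941 0.07  ]
BL [0.5224 0.0897 0.07  ]
BR [0.5702 0.1105 0.07  ]
nTm [0.5172 0.1637 0.07  ]
nBm [0.5368 0.1197 0.07  ]
topend [0.5085 0.1834 0.07  ]
botend [0.5455 0.0998 0.07  ]
TL TR (np.float64(23.493347613332364), np.float64(0.05156185256975032))
BL BR (np.float64(23.494649516793363), np.float64(0.05210934099375665))
BL TL (np.float64(113.59030419801684), np.float64(0.09149103121391758))
BR TR (np.float64(113.9331635867471), np.float64(0.09149241172758889))
nBm nTm (np.float64(114.03650323712638), np.float64(0.04818885582260104))
c [0.52783605 0.14198958 0.07      ]
notch [0.51280491 0.17355652 0.07      ] [0.54116299 0.10973212 0.07      ] [0.51334607 0.17531705 0.062     ] [0.5422858  0.10980406 0.062     ]
tip proj [256.58049421 203.27282529]
```

The measured sizes match (51.8 × 91.5 mm, yaw about 23.6°). Next I'll hover with the tip just above the first notch and check before entering.

```bash
cat >> h.py <<'E'
MID=np.array([0.5285,0.1422]);E_=np.array([np.cos(np.radians(113.65)),np.sin(np.radians(113.65))])
N={'A':MID+0.035*E_,'B':MID-0.035*E_}
ORI=[180,0,113.65]; TIP=0.245
def at(n,tipz): return [*N[n],tipz+TIP]
E
python3 - <<'E'
from h import *
import pickle
r.reach(at('B',0.12),ORI)
r.servo_line(at('B',0.082),speed=0.08)
r.wait(0.2)
s=r.snapshot('wrist');save(s['frame'][:300],'w3.png')
q=r.snapshot('side');save(cv2.resize(q['frame'][90:220,190:300],None,fx=5,fy=4.5,interpolation=cv2.INTER_CUBIC),'s3.png')
t=r.sense();print(t['clock'],t['tcp_pos'],t['orientation'],t['contact_force'],t['torque'])
E
```

```text
8.0417 [0.54259198 0.11018748 0.32753348] [1.79950377e+02 1.47824639e-02 1.13653776e+02] [-1.00724424 -0.01339447 -2.52823125] [-0.07859193 -0.15205548  0.10044207]
```

View pics/w3.png

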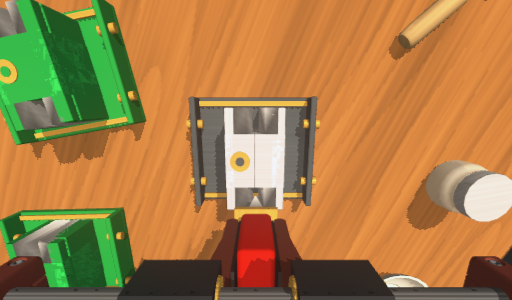

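View pics/s3.png

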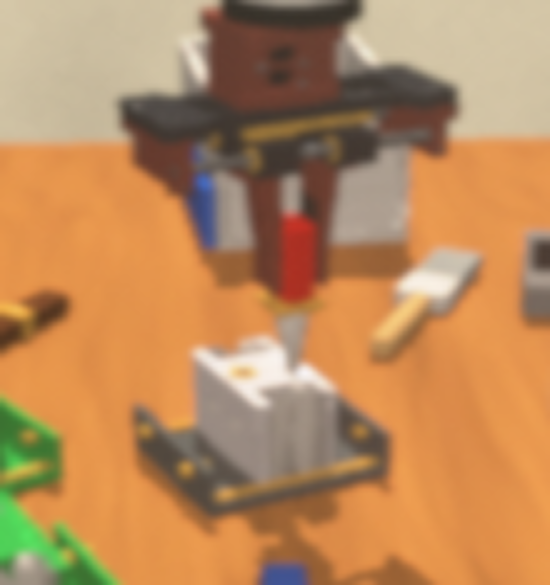

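The tip at about (256,195) is over the near notch (u 240–270, v 188–208), in line with the seam at u≈255. I'll do the first press at B.

```bash
cat >> h.py <<'E'
import json,os
def fz(n=4,dt=0.02):
    v=[]
    for i in range(n):
        v.append(r.sense()['contact_force']); r.wait(dt)
    return np.mean(v,0)
def press(n,base,z0,target=None,past=None,bite=None,step=0.001,sp=0.008,stop=13.,zmin=0.029):
    """push from tip height z0 downward; returns bite z"""
    r.servo_line(at(n,z0),speed=0.05); z=z0; log=[];mx=0
    while True:
        if z-step<zmin: log.append('zmin');break
        z-=step; r.servo_line(at(n,z),speed=sp)
        c=r.sense(); d=c['contact_force']-base; za=c['tcp_pos'][2]-TIP; mx=max(mx,d[2])
        log.append((round(za*1000,2),round(d[2],1),round(float(np.hypot(d[0],d[1])),1)))
        if d[2]>stop: log.append('STOP');break
        if bite is None and d[2]>3.0: bite=za; log.append('bite')
        if bite is not None and past is not None and bite-za>=past: break
    print(n,log,'max',mx,'bite',bite); return bite
E
python3 - <<'E'
from h import *
b=fz(8);print(b)
bB=press('B',b,0.063,past=0.0035)
json.dump({'base':b.tolist(),'B':bB},open('st.json','w'))
t=r.sense();print(t['clock'],t['contact_force'],t['torque'],t['opening'])
E
```

```text
[-0.11365628  0.14902036 -1.75998053]
B [(np.float64(62.26), np.float64(0.0), 0.5), (np.float64(60.95), np.float64(0.2), 0.1), (np.float64(59.88), np.float64(-0.8), 0.3), (np.float64(58.91), np.float64(-1.2), 0.4), (np.float64(57.9), np.float64(-0.9), 1.3), (np.float64(56.89), np.float64(-0.6), 1.1), (np.float64(55.88), np.float64(-0.3), 0.7), (np.float64(54.91), np.float64(-0.0), 0.9), (np.float64(53.91), np.float64(0.1), 0.7), (np.float64(52.89), np.float64(0.2), 0.9), (np.float64(51.89), np.float64(0.9), 1.4), (np.float64(50.89), np.float64(0.3), 0.7), (np.float64(49.97), np.float64(0.3), 0.8), (np.float64(49.32), np.float64(2.0), 0.4), (np.float64(48.63), np.float64(4.7), 0.5), 'bite', (np.float64(47.9), np.float64(6.6), 0.4), (np.float64(47.06), np.float64(7.3), 0.7), (np.float64(46.1), np.float64(7.3), 0.7), (np.float64(45.14), np.float64(8.6), 0.9), (np.float64(44.1), np.float64(7.5), 0.7)] max 8.582593359312082 bite 0.04863480949276355
14.2083 [-0.62348884 -0.38159407  5.71006439] [-0.03587596 -0.03586024 -0.02240357] 0.02033516058935869
```

B bit at z≈48.6 mm, which means a throat of about 6.2 mm. It opens at about 7–8 N. Now A.

```bash
python3 - <<'E'
from h import *
S=json.load(open('st.json'))
r.servo_line(at('B',0.08),speed=0.06)
r.servo_line(at('A',0.08),speed=0.08); r.wait(0.15)
b=fz(6);print(b)
bA=press('A',b,0.062,past=0.007)
S['A']=bA;S['baseA']=b.tolist();json.dump(S,open('st.json','w'))
s=r.snapshot('wrist');save(s['frame'][:300],'w4.png')
t=r.sense();print(t['clock'],t['contact_force'],t['opening'])
E
```

```text
[ 0.08561631  0.07897501 -1.4634326 ]
A [(np.float64(61.26), np.float64(-0.9), 0.5), (np.float64(59.96), np.float64(-0.5), 1.0), (np.float64(58.9), np.float64(-0.2), 1.0), (np.float64(57.9), np.float64(-0.5), 0.4), (np.float64(56.9), np.float64(-0.2), 0.2), (np.float64(55.91), np.float64(-0.3), 0.4), (np.float64(54.92), np.float64(-0.6), 0.7), (np.float64(53.92), np.float64(-0.4), 0.8), (np.float64(52.91), np.float64(0.2), 0.4), (np.float64(51.89), np.float64(-0.5), 0.4), (np.float64(50.9), np.float64(0.0), 0.8), (np.float64(49.92), np.float64(0.4), 0.8), (np.float64(48.98), np.float64(0.0), 0.8), (np.float64(48.3), np.float64(2.6), 0.9), (np.float64(47.62), np.float64(5.1), 0.8), 'bite', (np.float64(46.74), np.float64(6.3), 0.3), (np.float64(45.79), np.float64(5.9), 0.2), (np.float64(44.82), np.float64(6.9), 0.4), (np.float64(43.86), np.float64(7.1), 0.8), (np.float64(42.92), np.float64(6.2), 1.1), (np.float64(41.91), np.float64(7.9), 0.9), (np.float64(40.93), np.float64(6.9), 1.3), (np.float64(39.96), np.float64(8.0), 0.7)] max 7.972813769711127 bite 0.04762173201050701
23.1333 [-0.1242706   0.11077388  5.66708564] 0.020070057113959074
```

View pics/w4.png

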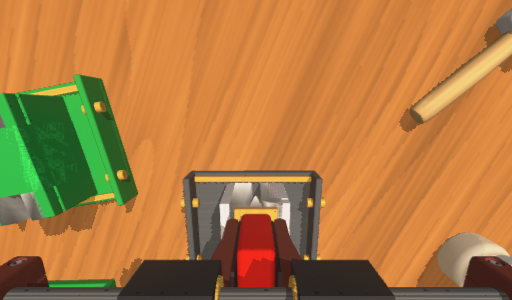

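```bash
python3 - <<'E'
from h import *
S=json.load(open('st.json'))
def swap(a,b):
    r.servo_line(at(a,0.08),speed=0.08); r.servo_line(at(b,0.08),speed=0.08); r.wait(0.15); return fz(5)
b=swap('A','B')
press('B',b,0.047,past=S['B']-0.0375,bite=S['B'])
b=swap('B','A'); press('A',b,0.043,past=S['A']-0.0335,bite=S['A'])
print(r.sense()['clock'])
E
```

```text
B [(np.float64(46.27), np.float64(0.3), 0.7), (np.float64(45.32), np.float64(1.4), 0.6), (np.float64(44.56), np.float64(4.3), 0.9), (np.float64(43.84), np.float64(6.7), 1.5), (np.float64(42.94), np.float64(7.6), 2.0), (np.float64(42.0), np.float64(7.0), 0.9), (np.float64(41.03), np.float64(6.9), 0.8), (np.float64(40.05), np.float64(8.5), 0.7), (np.float64(39.08), np.float64(7.4), 0.5), (np.float64(38.1), np.float64(8.1), 0.5), (np.float64(37.1), np.float64(7.7), 1.2)] max 8.491818376154635 bite 0.04863480949276355
A [(np.float64(42.25), np.float64(0.2), 0.4), (np.float64(41.24), np.float64(1.5), 0.6), (np.float64(40.55), np.float64(3.9), 0.2), (np.float64(39.77), np.float64(7.4), 0.1), (np.float64(38.8), np.float64(6.5), 1.3), (np.float64(37.88), np.float64(7.6), 0.9), (np.float64(36.91), np.float64(8.0), 1.1), (np.float64(35.93), np.float64(8.0), 0.7), (np.float64(35.0), np.float64(7.6), 0.7), (np.float64(33.99), np.float64(7.6), 0.4), (np.float64(33.02), np.float64(7.6), 0.9)] max 8.019625470090855 bite 0.04762173201050701
34.7667
```

```bash
python3 - <<'E'
from h import *
S=json.load(open('st.json'))
def swap(a,b):
    r.servo_line(at(a,0.08),speed=0.08); r.servo_line(at(b,0.08),speed=0.08); r.wait(0.15); return fz(5)
b=swap('A','B')
press('B',b,0.0385,past=S['B']-0.0328,bite=S['B'])
press('B',b,0.0322,bite=S['B'],step=0.0004,sp=0.006,stop=12.,zmin=0.0275)
t=r.sense();print(t['clock'],t['contact_force']-b)
E
```

```text
B [(np.float64(38.04), np.float64(1.2), 1.0), (np.float64(37.46), np.float64(6.1), 1.0), (np.float64(36.59), np.float64(6.6), 1.4), (np.float64(35.75), np.float64(7.6), 1.7), (np.float64(34.83), np.float64(7.7), 1.6), (np.float64(33.87), np.float64(8.6), 1.0), (np.float64(32.89), np.float64(7.9), 1.5), (np.float64(31.94), np.float64(8.2), 0.9)] max 8.567348999789662 bite 0.04863480949276355
B [(np.float64(32.15), np.float64(5.1), 1.8), (np.float64(31.97), np.float64(6.9), 1.5), (np.float64(31.8), np.float64(7.1), 2.2), (np.float64(31.53), np.float64(7.0), 2.0), (np.float64(31.2), np.float64(8.4), 1.1), (np.float64(30.8), np.float64(7.9), 1.7), (np.float64(30.55), np.float64(8.2), 1.6), (np.float64(30.34), np.float64(9.6), 1.6), (np.float64(30.17), np.float64(9.8), 1.7), (np.float64(30.01), np.float64(10.9), 1.1), (np.float64(29.82), np.float64(12.0), 1.4), 'STOP'] max 12.03852085757586 bite 0.04863480949276355
42.9583 [-1.3994299  -0.31919125 12.03852086]
```

B's stop is being felt: the force rises steadily from z≈30.5. I'll press to about 15 N to seat it, then finish A.

```bash
python3 - <<'E'
from h import *
S=json.load(open('st.json'))
z0=r.sense()['tcp_pos'][2]
b=np.array(S['baseA'])
z=0.0278
for i in range(8):
    z-=0.0004; r.servo_line(at('B',z),speed=0.006)
    c=r.sense();print(round((c['tcp_pos'][2]-TIP)*1e3,2),(c['contact_force']-b)[2].round(1))
    if (c['contact_force']-b)[2]>14.5: break
print(r.sense()['clock'])
E
```

```text
29.71 12.9
29.52 12.9
29.35 13.0
29.17 14.1
28.98 14.9
44.2083
```

```bash
python3 - <<'E'
from h import *
S=json.load(open('st.json'))
def swap(a,b):
    r.servo_line(at(a,0.08),speed=0.08); r.servo_line(at(b,0.08),speed=0.08); r.wait(0.15); return fz(5)
b=swap('B','A');print(b)
press('A',b,0.0345,bite=S['A'],step=0.0006,sp=0.008,stop=14.5,zmin=0.0225)
t=r.sense();print(t['clock'],t['contact_force']-b,t['opening'])
E
```

```text
[ 0.41599207  0.0188611  -1.57870688]
A [(np.float64(34.3), np.float64(1.3), 1.5), (np.float64(33.98), np.float64(3.5), 1.5), (np.float64(33.42), np.float64(6.5), 1.5), (np.float64(32.87), np.float64(6.6), 1.9), (np.float64(32.38), np.float64(7.3), 1.4), (np.float64(31.9), np.float64(8.1), 2.2), (np.float64(31.33), np.float64(7.6), 1.1), (np.float64(30.8), np.float64(6.7), 1.3), (np.float64(30.23), np.float64(8.0), 0.8), (np.float64(29.62), np.float64(8.2), 1.6), (np.float64(29.07), np.float64(8.4), 1.5), (np.float64(28.76), np.float64(8.6), 1.9), (np.float64(28.46), np.float64(10.1), 1.6), (np.float64(28.2), np.float64(10.5), 2.8), (np.float64(27.92), np.float64(11.6), 1.6), (np.float64(27.66), np.float64(12.7), 2.2), (np.float64(27.37), np.float64(15.0), 1.6), 'STOP'] max 15.015551755792725 bite 0.04762173201050701
51.6 [-1.54905195  0.32372788 15.01555176] 0.01985305854093853
```

Both stops have been felt, and the force never went above 15 N. I'll lift out, take one check picture, and carry the wedge back over the slot.

```bash
python3 - <<'E'
from h import *
import pickle
r.servo_line(at('A',0.09),speed=0.1)
r.reach([0.558,0.06,0.40],ORI)
s=r.snapshot('wrist');save(cv2.resize(s['frame'][40:220,185:335],None,fx=3.3,fy=3.3,interpolation=cv2.INTER_CUBIC),'w5.png');pickle.dump(s,open('w5.pkl','wb'))
r.reach([0.5195,-0.2548,0.40],[180,0,89.2])
r.servo_line([0.5195,-0.2548,0.325],speed=0.1); r.wait(0.1)
s=r.snapshot('wrist');save(cv2.resize(s['frame'][:220,180:340],None,fx=2.7,fy=2.7),'w6.png')
s=r.snapshot('side');save(cv2.resize(s['frame'][190:310,200:300],None,fx=4,fy=4),'s6.png')
t=r.sense();print(t['clock'],t['tcp_pos'],t['orientation'])
E
```

```text
55.375 [ 0.51958476 -0.25488859  0.32597888] [1.79920886e+02 4.31252105e-02 8.91971275e+01]
```

View pics/w5.png

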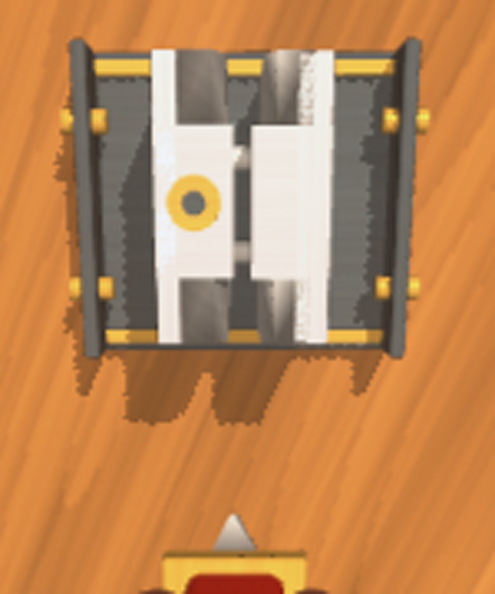

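View pics/w6.png

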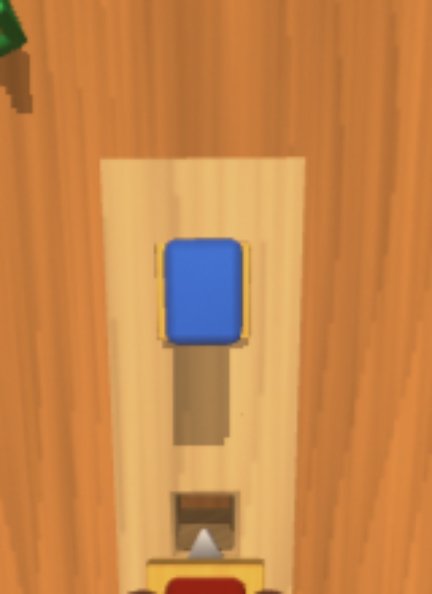

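View pics/s6.png

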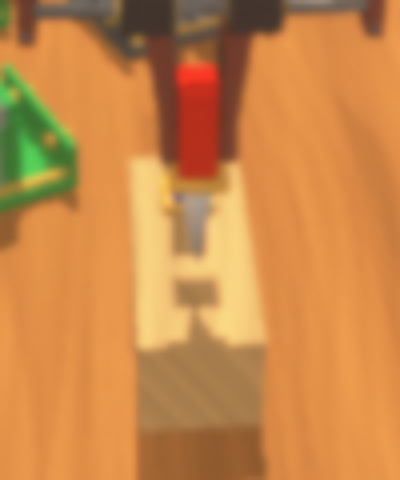

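The mould is evenly open: the gap is 233–251 px, about 5.8 mm at both ends. The wedge tip at (204,530) is centred over the empty slot. I'll lower it and release.

```bash
python3 - <<'E'
from h import *
b=fz(4);g=[0.5195,-0.2548]
r.servo_line([*g,0.285],speed=0.08)
print(r.sense()['contact_force']-b)
r.servo_line([*g,0.257],speed=0.06)
c=r.sense();print(c['tcp_pos'][2],c['contact_force']-b)
for z in np.arange(0.256,0.2505,-0.001):
    r.servo_line([*g,z],speed=0.02); c=r.sense();d=(c['contact_force']-b); print(z,c['tcp_pos'][2],d.round(1))
    if d[2]>1.8: break
if np.abs(d).max()<15:
    r.let_go(); r.servo_line([*g,0.34],speed=0.12)
    s=r.snapshot('side');save(cv2.resize(s['frame'][150:310,150:310],None,fx=3.5,fy=3.5),'s7.png')
    s=r.snapshot('wrist');save(s['frame'],'w7.png')
print(r.sense()['clock'])
E
```

```text
[ 0.67699112 -0.48631925 -0.05491829]
0.25675354152483354 [-0.03914387  0.26373044  0.71110516]
0.256 0.25634817943148747 [-0.2  0.3  0.1]
0.255 0.2549981834428876 [-0.6 -0.3 -0.4]
0.254 0.25388294232014563 [ 0.2 -0.4 -0.4]
0.253 0.252968697981827 [-0.1  0.5 -0.6]
0.252 0.25295207647616824 [-2.5  2.8  6. ]
60.075
```

View pics/s7.png

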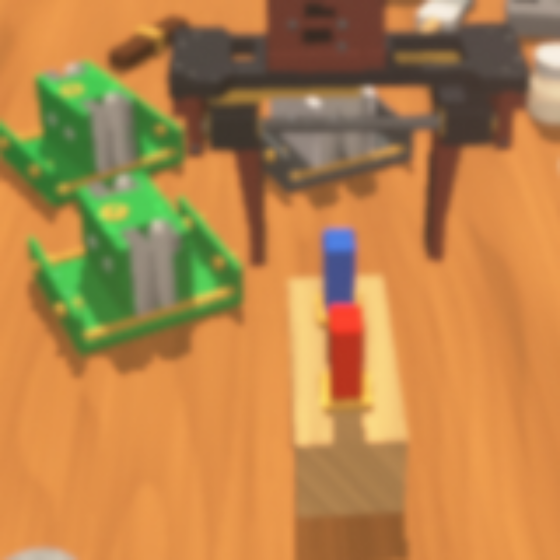

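View pics/w7.png

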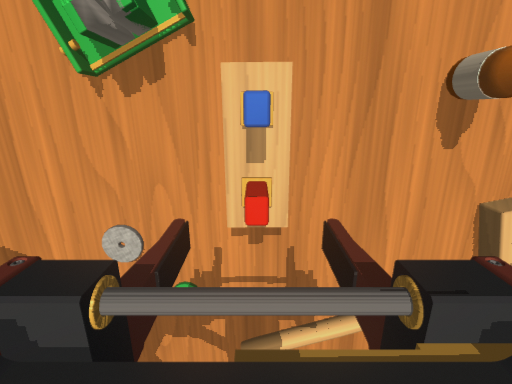

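The wedge stands upright in its slot with its collar flat on the stand top (red handle at (257,205)), and the gripper is open and clear. I'm handing in.

```bash
python3 - <<'E'
from h import *
print(r.hand_in(), r.sense()['clock'])
E
```

```text
the job is handed in; nothing more can be done
the job is handed in; nothing more can be done
```

The mould is open at both ends, the wedge is back in its own slot and released, and the job is handed in at about 60 s of the 72 s allowed. No verdict was reported.

- **Pressing:** I took the red wedge and worked the two notches in turn, three visits to each. The wedge bit at tip heights of about 48.6 mm and 47.6 mm. By the wedge geometry, the lead between the ends stayed at roughly 1.3 mm, or about 2 mm allowing for the unknown starting openings.
- **Force:** Opening took about 6–8.5 N. I pressed each end against its stop until the force reached about 15 N, which was the highest reading. Forces were read after each small step, not continuously.
- **Opening check:** The last picture shows an even gap of about 5.8 mm at both ends, against the 6 mm stop. That matches within picture accuracy, and both stops were also felt as a steady rise in force.
- **Wedge return:** The collar touched down at the original height, and the pictures show the wedge upright in its slot with the gripper open and clear. The drift looks undisturbed in the same pictures.

No check failed or disagreed.

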